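# Show the red terminal brush to the inspection camera

## Task

First lock the inspection camera by pressing its orange clamp lever fully down; then draw the red-handled terminal brush out of the rack and show its wire end to the camera: hold the brush in line with the lens axis, wire end pointing straight at the lens and about 8 cm from the glass. Finish holding it there still, in the gripper, touching nothing else; keep the camera itself untouched, and leave the other brushes in their slots and the loose hardware where it lies.

Things in the scene. Friction and masses are not known exactly. Their poses are not given: they have to be found in the camera images.
- red_brush_mid (a point): middle of the RED-handled brush, 120 mm long, round about its z (wire end to handle end): brass wire head 24 mm dia. to 40 mm, steel collar 25 mm dia. to 50 mm, handle 28 mm dia. from 54 to 112 mm, then tapering to 22 mm. About 0.1 kg. Stands upright, wire end down (15 mm above the bench), in any of the four slots with 2 mm play; the handle starts 5 mm above the rack top.
- red_brush_tip (a point): centre of the red brush's flat wire end, 60 mm from point red_brush_mid along the brush's -z; same axes
- blue_brush_mid (a point): middle of the blue-handled brush, same form, in another slot; leave it there
- yellow_brush_mid (a point): middle of the yellow-handled brush, same form, in another slot; leave it there
- black_brush_mid (a point): middle of the black-handled brush, same form, in another slot; leave it there
- rack: fixed pale wooden rack, 64 mm (its x) by 270 mm (its y) by 60 mm high, origin at the centre of its underside. Four upright square slots, 30 mm wide and 45 mm deep, in one row along its y, 64 mm apart. Nothing stands beside the handles in the rack's x direction.
- clamp (a joint): angle of the orange clamp lever (rad): 0 = fully down, level, camera locked; it starts raised at 0.5 to 1.0. A stiff-moving hinge with no spring: it stays where it is left; about 2 N on the grip, downward, moves it.
- clamp_grip (a point): point on the centre line of the clamp lever, 75 mm from the pivot. The lever is a round bar that, when down, runs level from the pivot along the stand's -x (toward the robot), 33 mm above the bench; its orange part is 16 mm in diameter, from 45 to 95 mm from the pivot, plus a round end.
- clamp_pivot (a point): fixed pivot of the clamp lever, on its centre line, 33 mm above the bench; the hinge axis is level, along the stand's y
- stand: fixed grey base plate of the inspection camera, 150 mm (its x) by 210 mm (its y) by 15 mm thick, origin at the centre of its underside. The camera stands over the middle, the clamp lever at local y = -85 mm.
- camera: the black inspection camera: a box 60 x 60 x 50 mm with a lens barrel 44 mm in diameter, fixed in the stand; origin and axes as point lens. Do not touch it.
- lens (a point): centre of the lens glass, 115 mm above the bench, above the stand's origin. Its z axis is the lens axis, pointing OUT of the lens: up, leaning 35 degrees from the vertical toward the stand's -x side (toward the robot).
- terminal: loose brass clamp terminal, about 75 x 35 x 18 mm, lying on the bench; origin under its ring
- protector: loose green plastic post protector, a cap 44 mm in diameter and 28 mm high; origin under its centre
- socket: loose steel socket standing on end, 26 mm in diameter, 45 mm high; origin under its centre
- bolt: loose lead side-post bolt standing on its head, 26 mm in diameter, 33 mm high; origin under its centre
Mind the look-alikes: they are no part of the job. There is more than one size of the part that bears red_brush_mid; the job needs the largest.

How it is judged (in metres and radians):
On the way, in this order (a step that is already met when the one before it is completed fails the run):
1. the clamp lever is pressed fully down (within 0.08 rad of level), before the brush is drawn (value of joint clamp below 0.08 rad and distance of red_brush_mid from where it was at the start of the episode below 0.02 m), for 0.2 s.
2. the red brush is held in the gripper, drawn clear of the rack (height (world z) of red_brush_tip above 0.07 m and contact force between red_brush and the fingers above 0.5 N), for 0.1 s.
At the end, for the whole second after the job is handed in: Lever down (0.1 rad); red brush held still by the fingers alone, wire end 60-100 mm from the lens glass along its axis, within 15 mm of the axis in lens x and y, brush axis within 0.2 rad of it, handle away; other brushes within 20 mm, hardware within 25 mm of their starts (value of joint clamp below 0.1 rad and z of red_brush_tip in the frame of lens between 0.06 and 0.1 m and x of red_brush_tip in the frame of lens between -0.015 and 0.015 m and y of red_brush_tip in the frame of lens between -0.015 and 0.015 m and z of red_brush_mid in the frame of lens above 0.105 m and angle between the z axis of red_brush_mid and the z axis of lens, either way round below 0.2 rad and contact force between red_brush and the fingers above 0.5 N and contact force between red_brush and rack below 0.1 N and contact force between red_brush and stand below 0.1 N and contact force between red_brush and camera below 0.1 N and linear speed of red_brush below 0.02 m/s and angular speed of red_brush below 0.15 rad/s and distance of each of blue_brush_mid, yellow_brush_mid, black_brush_mid from where it was at the start of the episode below 0.02 m and distance of each of terminal, protector, socket, bolt from where it was at the start of the episode below 0.025 m); the arm keeps its last pose, push and grip.
It fails at once if the camera is touched (more than 1 N) by the robot or the brush (contact force between any of the arm, the fingers, red_brush and camera above 1 N).
It fails at once if another brush is pulled or knocked from its place (over 20 mm) (distance of any of blue_brush_mid, yellow_brush_mid, black_brush_mid from where it was at the start of the episode above 0.02 m).
It fails at once if loose hardware on the bench is shifted (over 25 mm) (distance of any of terminal, protector, socket, bolt from where it was at the start of the episode above 0.025 m).
It also fails if it takes over 54 s, if anything falls off the work surface, if the arm or the gripper's body presses on something with over 40 N, if the wrist force passes 120 N, or if a joint passes its speed limit or range.

## Robot

A 7-joint arm with a two-finger parallel gripper is mounted at the origin on the work surface. World frame = base frame: x ahead of the robot, y to its left, z up, the work surface at z = 0. Lengths are in m, angles in degrees, forces in N, time in s.
With the tool pointing down it reaches from about 0.425 to 0.975 m from the base axis. Payload 16.7 kg.
Tool frame: the origin (TCP) lies midway between the tips of the shut fingers; the grasp point (between the pads) lies r.grip_point_offset behind it (r.grip_point_offset is the distance from the TCP to the grasp point, in m); z points along the fingers, y is the line along which they close (so a half turn about z gives the same grasp; the last joint's range is limited). The gripper opens to 85 mm and grips with 20 to 120 N. Pads are 22 mm wide; open, the fingers measure 114 mm over their backs; the gripper's body (76 mm by 85 mm) begins 54 mm behind the grasp point. The pads swing forward as they close: fully open they stand 13 mm farther back than shut.
Start: joints at [-82.42, 24.414, 4.234, 92.017, -1.954, 63.644, -3.845], TCP at [0.188, 0.648, 0.231] pointing down, gripper open.
Joint ranges: [-163.25, 163.25], [-28.42, 122.38], [-70.27, 78.77], [12.13, 141.07], [-58.53, 238.53], [9.26, 117.41], [-156.51, 156.51]. Speed limits (degrees/s): [108.29, 108.29, 136.94, 136.94, 172.46, 172.46, 172.46].

## Interface

Orientations are given as a 3x3 rotation matrix whose columns are the frame's x, y, z axes.
In Python, from plant import readout, grab_frame, calibration, r gives the robot as it stands. The module is installed in compiled form; this text tells all that it offers.
- The arm moves only by the tool play_rows, never from a script. Its argument "increments" is a list of rows, each a list of 4 numbers: the shift along the tool's x, y, z in units of 0.3 m (1.0 is 0.3 m), then the turn about the tool's z in units of 90 degrees (1.0 is 90 degrees). In form: [[dx, dy, dz, turn], ...]. A call has 1 to 10 rows; each row is the pose to reach, as a shift and turn from the pose commanded when the call began, along the tool's axes at that moment; what a row does not reach only later rows make up. A row lasts 1/8 s, in which the tool goes at most 62.5 mm and 10.7 degrees, less where a joint would pass 70% of its speed; a pose out of reach is approached as far as the arm can. A call with a number of a shift or a turn outside -1 to 1 is refused whole. A call with a gripper value outside its range is refused whole. "gripper" is the opening in per cent of the stroke, from 0 (shut) to 100 (fully open), set as the call begins (left out, the last holds). The fingers move at their own pace and stop on an object; "grip_force" is the grip in N (left out, the last holds). Time passes only in rows, so rows that repeat a pose let the fingers close. It gives the time, the measured TCP pose, the force, the opening and the grip force at its end, in the units of the state.
- readout.get_obs(): the state, without advancing time (a new reading comes with each control period).
- grab_frame(name): name is "side" or "top" or "wrist"; returns the picture (420x560x3 uint8, red, green, blue); there is no depth.
- calibration(name): a dict with "camera_matrix" (3x3 intrinsics, pixels), "camera_from_world" (4x4, takes a point from world to camera coordinates). Camera axes: x right, y down, z forward; pixel columns grow to the right and rows downward; lengths in m; the calibration is good to about 2 mm. A picture is of the moment at which its call begins: read the wrist's pose just before it. calibration takes no time and is no camera call; for the wrist camera it gives the pose at the moment of the call.
- r.sign_off(): hands the job in; it is judged then, once.
The state is a dict: "time_s": time; "joints": joint angles; "qd": joint speeds; "joint_efforts": joint torques, N m; "tcp_pos": TCP position; "eef_rot": TCP orientation; "contact_force": force on the tool from outside, world axes, zero at the start; "moment": the same for the moment, N m; "width": opening from 0.0 (shut) to 1.0 (fully open); "finger_force": force on a finger pad.
Only numpy, scipy, OpenCV 4.12 (cv2) and the standard library are available. Lean on these libraries where they do the work, as an engineer would, in place of code of your own. Each camera call takes 0.05 s, during which the arm holds its last target. There are 200 camera calls.

## Working session

There is one attempt and no reset: what is moved stays moved. The work goes in short steps, Python scripts to look and compute and a tool call to move; the robot and the scene stay as the last step left them, time stands still between calls to the robot, and variables do not carry over. Pictures are saved under pics/ and viewed, at most 10 in all, crops included, and the job is handed in when it is done.

Besides the shell and the picture viewer there is one more tool, called after ">>>" by a JSON object that holds its "name" and its "arguments". play_rows: Moves the arm, as the interface text tells. Its arguments: {"type":"object","properties":{"increments":{"type":"array","items":{"type":"array","items":{"type":"number","minimum":-1,"maximum":1}}},"gripper":{"type":"number"},"grip_force":{"type":"number"}},"required":["increments"]}

```bash
mkdir -p pics; python3 - <<'E'
from plant import readout, grab_frame, calibration, r
import cv2,numpy as np
o=readout.get_obs();print(o, r.grip_point_offset)
for n in("side","top"):
    f=grab_frame(n);cv2.imwrite(f"pics/{n}0.png",f[:,:,::-1]);c=calibration(n);print(n,c)
E
```

```text
{'time_s': 0.0, 'joints': array([-82.42018917,  24.45050206,   4.23323664,  92.05235632,
        -1.95420471,  63.64511473,  -3.84555302]), 'qd': array([ 0.02143397,  0.05628803, -0.03534282,  0.02948131, -0.00851201,
       -0.03017212,  0.02741115]), 'joint_efforts': array([-6.28172729e-04, -9.49821067e+01,  3.76032293e+00, -4.63504994e+01,
        1.91400095e-02,  9.76608193e-03,  2.43227970e-05]), 'tcp_pos': array([0.1876331 , 0.64796123, 0.2306008 ]), 'eef_rot': array([[-9.60535457e-01,  2.78157447e-01, -2.65144325e-04],
       [ 2.78157553e-01,  9.60534590e-01, -1.29526056e-03],
       [-1.05606074e-04, -1.31789559e-03, -9.99999126e-01]]), 'contact_force': array([-0.35416739,  0.6234397 , -0.1605649 ]), 'moment': array([-0.01188209, -0.03119583,  0.02057977]), 'finger_force': 0.0, 'width': 0.9979382878114507} 0.0187
side {'camera_matrix': array([[422.2896142 ,   0.        , 285.39551728],
       [  0.        , 422.2896142 , 212.14838337],
       [  0.        ,   0.        ,   1.        ]]), 'camera_from_world': array([[-0.94807793, -0.31800703,  0.00444544,  0.55867272],
       [-0.1699537 ,  0.49477134, -0.85224237,  0.1904414 ],
       [ 0.26881959, -0.8087477 , -0.52312827,  0.8858896 ],
       [ 0.        ,  0.        ,  0.        ,  1.        ]])}
top {'camera_matrix': array([[530.05810967,   0.        , 278.60436024],
       [  0.        , 530.05810967, 207.77319527],
       [  0.        ,   0.        ,   1.        ]]), 'camera_from_world': array([[-0.0239469 , -0.99969872, -0.00538699,  0.00430323],
       [-0.99354066,  0.02439657, -0.11082313,  0.60335549],
       [ 0.11092117,  0.00269833, -0.99382554,  1.25021937],
       [ 0.        ,  0.        ,  0.        ,  1.        ]])}
```

```bash
ls; ls pics
```

```text
pics
side0.png
top0.png
```

View pics/side0.png

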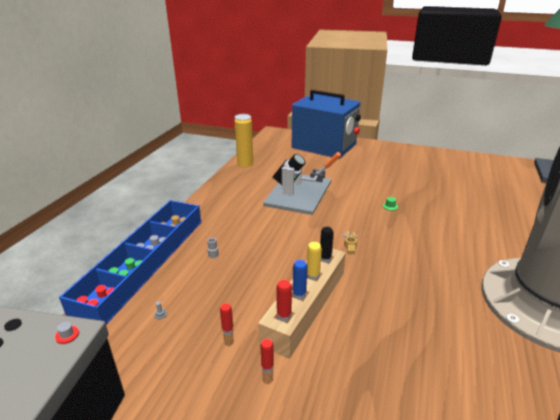

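View pics/top0.png

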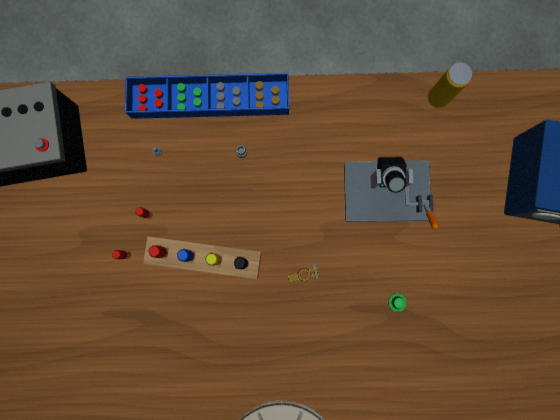

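Top view: the red brush stands in the leftmost rack slot at (155,251). The small red look-alikes are at (142,212) and (119,254), outside the rack. The stand spans (345–430, 160–221), with the orange lever at about (433,215). The side view agrees: the rack's red brush is at (284,298) and the two short red ones are at (227,317) and (267,355). Next I'll enlarge these areas.

```bash
python3 - <<'E'
import cv2,numpy as np
t=cv2.imread("pics/top0.png");s=cv2.imread("pics/side0.png")
def crop(im,x0,y0,w,h,k):
    c=cv2.resize(im[y0:y0+h,x0:x0+w],None,fx=k,fy=k,interpolation=cv2.INTER_CUBIC)
    for i in range(0,w,10):cv2.line(c,(i*k,0),(i*k,8 if (x0+i)%50 else 18),(255,255,255),1)
    for i in range(0,h,10):cv2.line(c,(0,i*k),(8 if (y0+i)%50 else 18,i*k),(255,255,255),1)
    return c
A=np.zeros((600,800,3),np.uint8)
a=crop(t,340,150,100,75+5,4);A[:320,:400]=a
a=crop(s,260,145,100,70,4);A[:280,400:800]=a
a=crop(t,110,200,160,80,2);a=crop(t,130,230,100,65,4);A[330:590,:400]=a
a=crop(s,210,270,100,78,4);A[285:597,400:]=a[:312]
cv2.imwrite("pics/c1.png",A)
E
```

```text
(no output)
```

View pics/c1.png

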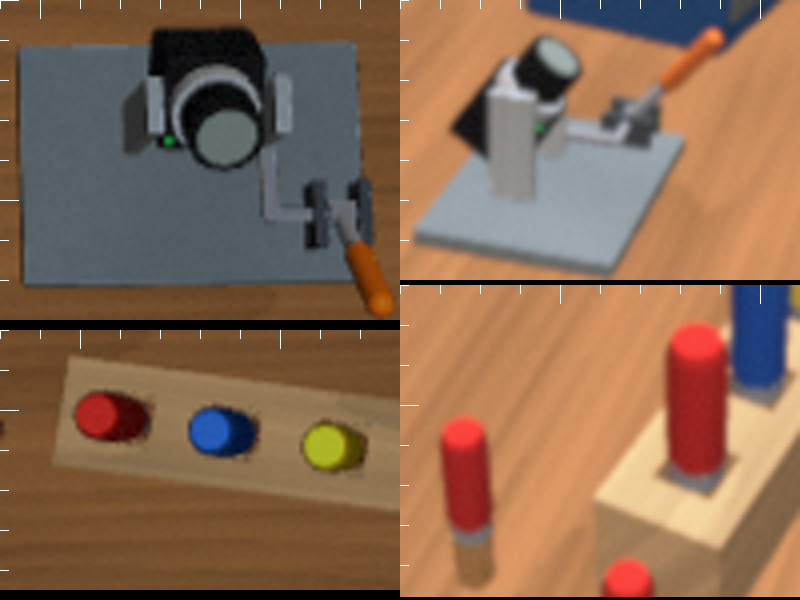

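The crop confirms it: the brush in the slot is the largest of the three red ones. Next I'll work out positions from these pixels.

```bash
cat > h.py <<'E'
import numpy as np,cv2
from plant import readout, grab_frame, calibration, r
def ray(n,p,c=None):
    c=c or calibration(n);T=c["camera_from_world"];R=T[:3,:3];o=-R.T@T[:3,3]
    return o,R.T@np.linalg.inv(c["camera_matrix"])@np.array([p[0],p[1],1.])
def atz(n,p,z,c=None):
    o,d=ray(n,p,c);return o+d*(z-o[2])/d[2]
def tri(a,b):
    A=[];B=[]
    for o,d in(a,b):
        d=d/np.linalg.norm(d);P=np.eye(3)-np.outer(d,d);A.append(P);B.append(P@o)
    x,res,_,_=np.linalg.lstsq(np.vstack(A),np.hstack(B),rcond=None);return x,res**.5
def proj(n,X,c=None):
    c=c or calibration(n);p=c["camera_matrix"]@(c["camera_from_world"]@np.append(X,1))[:3];return p[:2]/p[2]
E
python3 - <<'E'
from h import *
np.set_printoptions(precision=4,suppress=True)
S=[atz("top",p,.015) for p in[(345,161.25),(428.75,160.75),(430.2,220.75),(346.2,221.5)]]
print("stand",*S,"c",np.mean(S,0),np.linalg.norm(S[0]-S[1]),np.linalg.norm(S[1]-S[2]))
y=(S[0]-S[1]+S[3]-S[2]);print("yaw",np.degrees(np.arctan2(-y[0],y[1])))
print("lens",atz("top",(397,183.75),.115),tri(ray("top",(397,183.75)),ray("side",(299,159.5))))
print("leverend",tri(ray("top",(435.25,226.25)),ray("side",(338.25,155))))
print("pivot",atz("top",(425,203.75),.033))
print("red",atz("top",(154,251.5),.135),tri(ray("top",(154,251.5)),ray("side",(284.25,284.25))))
K=[atz("top",p,.06) for p in[(147.25,236.5),(260,250),(258,277),(143.75,263.25)]]
print("rack",*K,np.linalg.norm(K[0]-K[1]),np.linalg.norm(K[1]-K[2]));y=K[0]-K[1]+K[3]-K[2]
print("yaw",np.degrees(np.arctan2(-y[0],y[1])));c=np.mean(K,0);u=y/np.linalg.norm(y);print(c,[c+u*k*.032 for k in(-3,-1,1,3)])
for n,p in dict(term=(304,273),prot=(397,302),sock=(241,151),bolt=(156,151),r1=(142,212),r2=(119,254)).items():print(n,atz("top",p,.03))
E
```

```text
stand [ 0.7174 -0.1777  0.015 ] [ 0.7134 -0.385   0.015 ] [ 0.5643 -0.3803  0.015 ] [ 0.5675 -0.1749  0.015 ] c [ 0.6406 -0.2795  0.015 ] 0.20740119303170387 0.14918928386089592
yaw -0.9862667605501996
lens [ 0.6426 -0.2813  0.115 ] (array([ 0.6429, -0.2822,  0.1112]), array([0.0003]))
leverend (array([ 0.5443, -0.3657,  0.1048]), array([0.]))
pivot [ 0.6044 -0.3649  0.033 ]
red [0.5014 0.2673 0.135 ] (array([0.5018, 0.2681, 0.1317]), array([0.0004]))
rack [0.5397 0.3012 0.06  ] [0.5015 0.0357 0.06  ] [0.4387 0.0417 0.06  ] [0.4771 0.3092 0.06  ] 0.2682336289973867 0.06311744925729301
yaw -8.177497647259617
[0.4893 0.172  0.06  ] [array([0.4756, 0.0769, 0.06  ]), array([0.4847, 0.1403, 0.06  ]), array([0.4938, 0.2036, 0.06  ]), array([0.5029, 0.267 , 0.06  ])]
term [ 0.445  -0.0674  0.03  ]
prot [ 0.3713 -0.2865  0.03  ]
sock [0.7464 0.0788 0.03  ]
bolt [0.7516 0.288  0.03  ]
r1 [0.6015 0.3218 0.03  ]
r2 [0.5011 0.3768 0.03  ]
```

```bash
python3 - <<'E'
from h import *
np.set_printoptions(precision=4,suppress=True)
T=calibration("wrist")["camera_from_world"];o=readout.get_obs();R=o["eef_rot"]
print(R.T@(-T[:3,:3].T@T[:3,3]-o["tcp_pos"]));print(R.T@T[:3,:3].T)
E
```

```text
[ 0.082   0.0002 -0.1422]
[[ 0.     -0.9479 -0.3185]
 [ 1.      0.0004 -0.0009]
 [ 0.001  -0.3185  0.9479]]
```

>>> {"name": "play_rows", "arguments": {"increments": [[-0.2,-0.05,0,-0.1],[-0.4,-0.15,0,-0.179],[-0.6,-0.3,0,-0.179],[-0.8,-0.5,0,-0.179],[-0.97,-0.7,0,-0.179],[-0.97,-0.9,0,-0.179],[-0.97,-0.9,0,-0.179]], "gripper": 0, "grip_force": 40}}

```text
time_s: 0.98
tcp_pos: [0.3923, 0.3051, 0.2311]
eef_rot: [[-1.0, 0.003, -0.0], [0.003, 1.0, -0.001], [0.0, -0.001, -1.0]]
contact_force: [0.4, 0.6, 0.1]
width: 0.002
finger_force: 0.0
```

>>> {"name": "play_rows", "arguments": {"increments": [[-0.05,-0.2,0,0],[-0.1,-0.4,0,0],[-0.15,-0.6,0,0],[-0.2,-0.8,0,0],[-0.25,-1.0,0,0]]}}

```text
time_s: 1.6
tcp_pos: [0.467, 0.006, 0.2315]
eef_rot: [[-1.0, 0.0, 0.0], [0.0, 1.0, 0.0], [-0.0, 0.0, -1.0]]
contact_force: [1.7, 1.3, 0.3]
width: -0.003
finger_force: 0.0
```

>>> {"name": "play_rows", "arguments": {"increments": [[-0.03,-0.2,0,0],[-0.06,-0.4,0,0],[-0.09,-0.6,0,0],[-0.12,-0.8,0,0],[-0.15,-1.0,0,0],[-0.15,-1.0,0,0]]}}

```text
time_s: 2.35
tcp_pos: [0.5106, -0.2969, 0.231]
eef_rot: [[-1.0, 0.007, -0.001], [0.007, 1.0, -0.002], [0.001, -0.002, -1.0]]
contact_force: [-0.2, 0.5, -0.5]
width: -0.001
finger_force: 0.0
```

```bash
python3 - <<'E'
from h import *
o=readout.get_obs();print(o["tcp_pos"],o["joints"],o["time_s"])
cv2.imwrite("pics/w1.png",grab_frame("wrist")[:,:,::-1])
E
```

```text
[ 0.51059226 -0.29687656  0.2309689 ] [ -5.05564974  19.05120121  36.3432973  104.7843723  -12.69711074
  60.27666729 125.74659959] 2.35
```

View pics/w1.png

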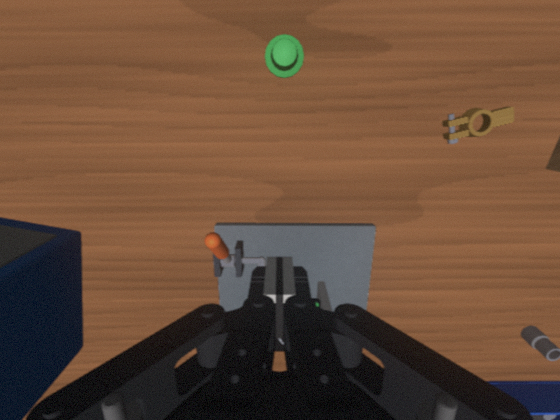

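Wrist view: the lever's orange end is at (212,241) and the stand's near edge runs from (216,225) to (375,225). I'll check both against the earlier fix.

```bash
python3 - <<'E'
from h import *
np.set_printoptions(precision=4,suppress=True)
print(atz("wrist",(212,241),.105),atz("wrist",(216,225),.015),atz("wrist",(375,225),.015))
print(tri(ray("wrist",(212,241)),ray("side",(338.25,155))))
E
```

```text
[ 0.5489 -0.3599  0.105 ] [ 0.5667 -0.3754  0.015 ] [ 0.5675 -0.1717  0.015 ]
(array([ 0.5449, -0.3588,  0.1087]), array([0.003]))
```

>>> {"name": "play_rows", "arguments": {"increments": [[-0.1,-0.15,0.05,0],[-0.155,-0.223,0.2,0],[-0.155,-0.223,0.33,0],[-0.155,-0.223,0.33,0],[-0.15,-0.223,0.37,0],[-0.14,-0.223,0.41,0],[-0.135,-0.223,0.45,0],[-0.125,-0.223,0.49,0],[-0.12,-0.223,0.52,0]]}}

```text
time_s: 3.52
tcp_pos: [0.5474, -0.3588, 0.0747]
eef_rot: [[-1.0, 0.001, -0.0], [0.001, 1.0, 0.0], [0.0, 0.0, -1.0]]
contact_force: [-0.8, 0.3, 1.9]
width: -0.001
finger_force: 0.8
```

>>> {"name": "play_rows", "arguments": {"increments": [[0.01,0,0.03,0],[0.02,0,0.06,0],[0.025,0,0.09,0],[0.03,0,0.11,0],[0.03,0,0.125,0],[0.03,0,0.125,0],[0.03,0,0.125,0],[0.03,0,0.125,0]]}}

```text
time_s: 4.53
tcp_pos: [0.5388, -0.3595, 0.0398]
eef_rot: [[-1.0, 0.001, 0.001], [0.001, 1.0, 0.0], [-0.001, 0.0, -1.0]]
contact_force: [-11.5, 7.4, 36.1]
width: -0.001
finger_force: 18.1
```

>>> {"name": "play_rows", "arguments": {"increments": [[0,0,-0.1,0],[0,0,-0.25,0],[0,0,-0.45,0],[0,0,-0.65,0],[0.1,0.15,-0.65,0],[0.2,0.3,-0.65,0],[0.2,0.3,-0.65,0],[0.2,0.3,-0.65,0]]}}

```text
time_s: 5.52
tcp_pos: [0.4793, -0.269, 0.2332]
eef_rot: [[-1.0, 0.0, 0.001], [0.0, 1.0, -0.0], [-0.001, -0.0, -1.0]]
contact_force: [-0.3, -0.2, 0.5]
width: -0.002
finger_force: 0.0
```

```bash
python3 - <<'E'
from h import *
np.set_printoptions(precision=4,suppress=True)
o=readout.get_obs();print(o["tcp_pos"],o["time_s"])
np.save("w2.npy",[0]);import pickle;pickle.dump({n:calibration(n) for n in("wrist","side","top")},open("w2.pkl","wb"))
f=grab_frame("wrist")[:,:,::-1];t=grab_frame("top")[:,:,::-1];s=grab_frame("side")[:,:,::-1]
for n,i in zip(("w2","t2","s2"),(f,t,s)):cv2.imwrite(f"pics/{n}.png",i)
A=np.zeros((600,800,3),np.uint8)
A[:420,:560]=f
A[420:600,:300]=cv2.resize(t[165:225,345:445],None,fx=3,fy=3,interpolation=2)
A[390:600,500:800]=cv2.resize(s[145:215,260:360],None,fx=3,fy=3,interpolation=2)
cv2.imwrite("pics/c2.png",A)
E
```

```text
[ 0.4793 -0.269   0.2332] 5.525
```

View pics/c2.png

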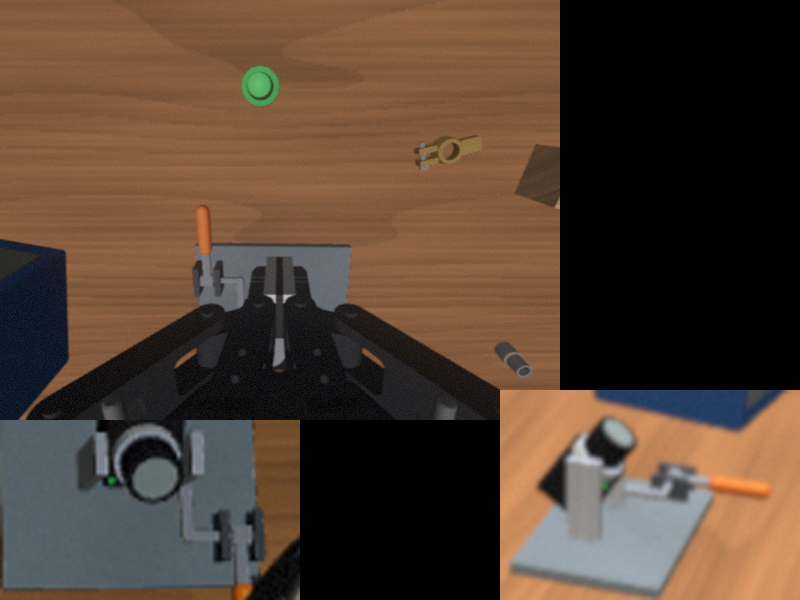

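The lever now lies level: its end is at (203,207) in the wrist view, and the side crop agrees. Now to the red brush.

>>> {"name": "play_rows", "arguments": {"increments": [[0.03,0.2,0,0],[0.06,0.4,0,0],[0.1,0.6,0,0],[0.14,0.8,0,0],[0.164,1.0,0,0]], "gripper": 47}}

```text
time_s: 6.3
tcp_pos: [0.4296, 0.0325, 0.233]
eef_rot: [[-1.0, 0.002, 0.001], [0.002, 1.0, 0.0], [-0.001, 0.0, -1.0]]
contact_force: [1.8, 1.2, 0.3]
width: 0.47
finger_force: 0.0
```

>>> {"name": "play_rows", "arguments": {"increments": [[0,0.2,0,0.09],[0,0.4,0,0.09],[0,0.6,0,0.09],[0,0.787,0,0.09],[0,0.787,0,0.09],[0,0.787,0,0.09]]}}

```text
time_s: 7.05
tcp_pos: [0.4304, 0.2665, 0.2323]
eef_rot: [[-0.99, 0.143, -0.001], [0.143, 0.99, -0.001], [0.0, -0.001, -1.0]]
contact_force: [-0.7, -0.3, 0.2]
width: 0.473
finger_force: 0.0
```

```bash
python3 - <<'E'
from h import *
np.set_printoptions(precision=4,suppress=True)
o=readout.get_obs();print(o["tcp_pos"],o["eef_rot"][:,0],o["time_s"],o["width"],o["joints"])
print(proj("wrist",[.502,.267,.135]),proj("side",[.502,.267,.135]),proj("wrist",o["tcp_pos"]))
cv2.imwrite("pics/w3.png",grab_frame("wrist")[:,:,::-1])
import pickle;pickle.dump(calibration("wrist"),open("w3.pkl","wb"))
E
```

```text
[0.4304 0.2665 0.2323] [-0.9898  0.1425  0.0005] 7.05 0.4730433641100431 [-50.7713   8.4353  12.9913 113.8377  -2.1908  58.0299  45.0541]
[290.7476 285.8923] [284.4925 282.4127] [278.8723 271.7028]
```

View pics/w3.png

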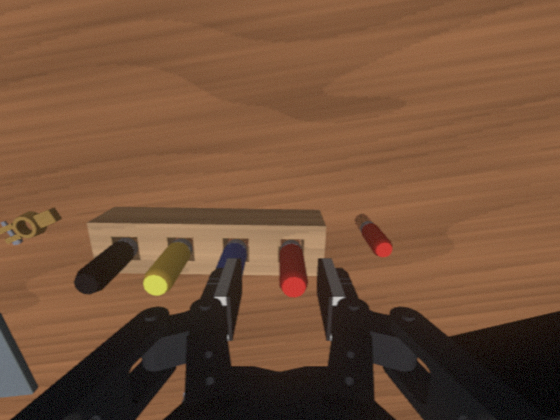

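Wrist view: the red handle top is at (293,285), within 2 px of the prediction (291,286). Next I'll move over it, descend and grip.

>>> {"name": "play_rows", "arguments": {"increments": [[-0.12,0.02,0,0],[-0.236,0.039,0,0],[-0.236,0.039,0.05,0],[-0.236,0.039,0.2,0],[-0.236,0.039,0.35,0],[-0.236,0.039,0.47,0],[-0.236,0.039,0.47,0],[-0.236,0.039,0.47,0]]}}

```text
time_s: 8.1
tcp_pos: [0.5022, 0.2685, 0.0931]
eef_rot: [[-0.99, 0.142, 0.001], [0.142, 0.99, 0.001], [-0.001, 0.001, -1.0]]
contact_force: [0.0, 0.2, 0.3]
width: 0.473
finger_force: 0.0
```

>>> {"name": "play_rows", "arguments": {"increments": [[0,0,0,0],[0,0,0,0],[0,0,0,0],[0,0,0,0],[0,0,0,0]], "gripper": 0, "grip_force": 40}}

```text
time_s: 8.72
tcp_pos: [0.5025, 0.2691, 0.0936]
eef_rot: [[-0.99, 0.142, 0.002], [0.142, 0.99, 0.002], [-0.002, 0.002, -1.0]]
contact_force: [0.3, -0.6, 6.3]
width: 0.316
finger_force: 39.1
```

>>> {"name": "play_rows", "arguments": {"increments": [[0,0,-0.05,0],[0,0,-0.12,0],[0,0,-0.22,0],[0,0,-0.32,0],[0,0,-0.38,0],[0,0,-0.38,0],[-0.1,0,-0.38,0],[-0.2,0,-0.38,0],[-0.23,0,-0.38,0],[-0.23,0,-0.38,0]]}}

```text
time_s: 9.98
tcp_pos: [0.5696, 0.2587, 0.2048]
eef_rot: [[-0.99, 0.142, -0.001], [0.142, 0.99, -0.001], [0.001, -0.001, -1.0]]
contact_force: [-0.4, 0.8, -0.7]
width: 0.315
finger_force: 39.6
```

```bash
python3 - <<'E'
from h import *
np.set_printoptions(precision=4,suppress=True)
o=readout.get_obs();print(o["tcp_pos"],o["time_s"],o["width"],o["finger_force"])
s=grab_frame("side")[:,:,::-1]
g=o["tcp_pos"]+[0,0,.0187];u,v=proj("side",g).astype(int);print(u,v)
cv2.imwrite("pics/s4.png",cv2.resize(s[v-75:v+75,u-100:u+100],None,fx=4,fy=4,interpolation=2))
E
```

```text
[0.5696 0.2587 0.2048] 9.975 0.31462324745281184 39.57182008976815
248 230
```

View pics/s4.png

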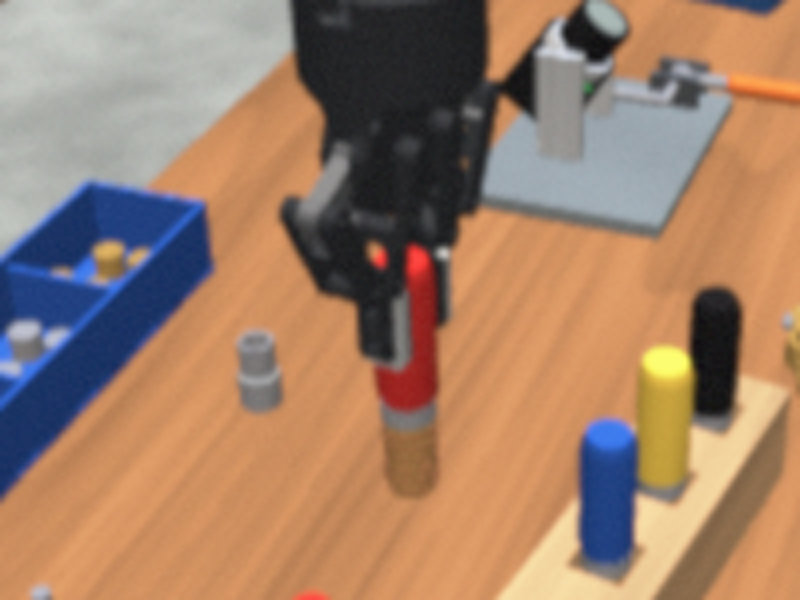

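The brush is held and clear of the rack. The tool can only point down, so I'll tilt the brush in the grip by pushing its wire head sideways against the rack's +x face.

>>> {"name": "play_rows", "arguments": {"increments": [[0,0,0.1,0],[0,0,0.2,0],[0,0,0.3,0],[0,0,0.338,0],[0,0,0.338,0],[0.04,0,0.338,0],[0.06,0,0.338,0],[0.06,0,0.338,0]], "grip_force": 20}}

```text
time_s: 11.02
tcp_pos: [0.5517, 0.2621, 0.1051]
eef_rot: [[-0.99, 0.141, 0.0], [0.141, 0.99, 0.001], [-0.0, 0.001, -1.0]]
contact_force: [-0.4, 0.7, -0.4]
width: 0.315
finger_force: 39.5
```

>>> {"name": "play_rows", "arguments": {"increments": [[0.02,0,0,0],[0.035,0,0,0],[0.05,0,0,0],[0.065,0,0,0],[0.08,0,0,0],[0.095,0,0,0],[0.11,0,0,0],[0.11,0,0,0]]}}

```text
time_s: 12.02
tcp_pos: [0.5203, 0.2661, 0.1049]
eef_rot: [[-0.99, 0.142, 0.002], [0.142, 0.99, 0.0], [-0.002, 0.001, -1.0]]
contact_force: [3.9, -0.9, 0.6]
width: 0.317
finger_force: 40.0
```

>>> {"name": "play_rows", "arguments": {"increments": [[0.015,0,0,0],[0.03,0,0,0],[0.045,0,0,0],[0.055,0,0,0],[0.055,0,0,0]]}}

```text
time_s: 12.65
tcp_pos: [0.5038, 0.2686, 0.1048]
eef_rot: [[-0.99, 0.142, 0.002], [0.142, 0.99, 0.0], [-0.001, 0.001, -1.0]]
contact_force: [4.5, -1.3, 1.5]
width: 0.311
finger_force: 38.5
```

```bash
python3 - <<'E'
from h import *
np.set_printoptions(precision=4,suppress=True)
o=readout.get_obs();print(o["tcp_pos"],o["time_s"],o["width"],o["finger_force"])
s=grab_frame("side")[:,:,::-1]
g=o["tcp_pos"]+[0,0,.0187];u,v=proj("side",g).astype(int);print(u,v)
cv2.imwrite("pics/s5.png",cv2.resize(s[v-75:v+75,u-100:u+100],None,fx=4,fy=4,interpolation=2))
# predicted tip pixel in crop for tilts
for th in(0,15,25,35):
    t=np.radians(th);G=o["tcp_pos"]+[0,0,.0187];tip=G+.0973*np.array([np.sin(t)*.99,-np.sin(t)*.142,-np.cos(t)]);print(th,(proj("side",tip)-[u-100,v-75])*4)
E
```

```text
[0.5038 0.2686 0.1048] 12.65 0.3109965150642517 38.5169476220841
283 287
0 [400.4835 460.7913]
15 [352.9943 437.5714]
25 [323.2464 417.4804]
35 [295.8269 394.2905]
```

View pics/s5.png

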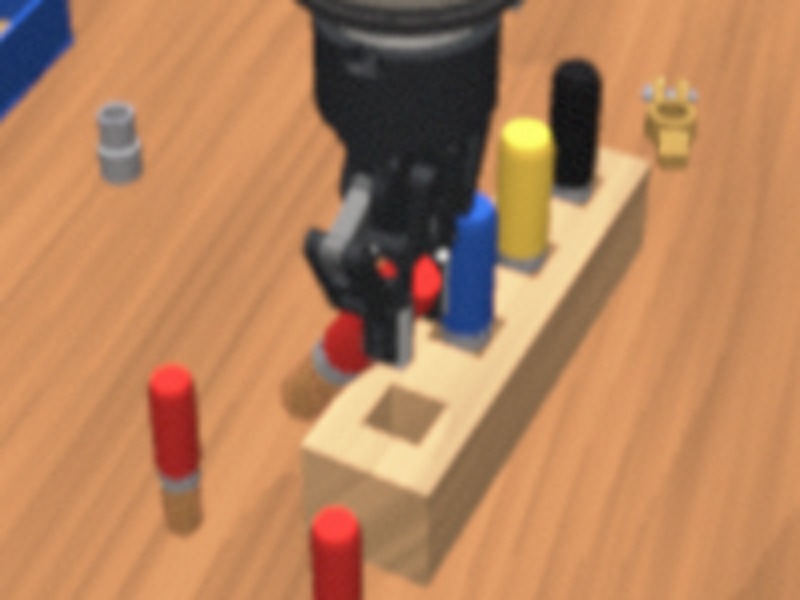

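The tip is now near (302,402) in the crop, which matches a tilt of about 33–35°. Next I'll tighten the grip, lift and carry the brush to the lens.

>>> {"name": "play_rows", "arguments": {"increments": [[0,0,0,0],[0,0,0,0],[0,0,-0.05,0],[0,0,-0.15,0],[0,0,-0.3,0],[0,0,-0.45,0],[0,0,-0.53,0],[0,0,-0.53,0]], "gripper": 0, "grip_force": 60}}

```text
time_s: 13.7
tcp_pos: [0.5034, 0.269, 0.2656]
eef_rot: [[-0.99, 0.141, 0.002], [0.141, 0.99, 0.002], [-0.002, 0.002, -1.0]]
contact_force: [0.1, -0.1, -1.7]
width: 0.313
finger_force: 59.4
```

>>> {"name": "play_rows", "arguments": {"increments": [[-0.02,-0.1,0,0],[-0.05,-0.25,0,0],[-0.09,-0.4,0,0],[-0.13,-0.55,0,0],[-0.17,-0.7,0,0],[-0.2,-0.85,0,0],[-0.22,-0.95,0,0],[-0.22,-0.95,0,0]]}}

```text
time_s: 14.7
tcp_pos: [0.5273, -0.0253, 0.2627]
eef_rot: [[-0.989, 0.145, -0.002], [0.145, 0.989, -0.001], [0.002, -0.001, -1.0]]
contact_force: [-0.6, -0.1, -1.5]
width: 0.307
finger_force: 59.3
```

>>> {"name": "play_rows", "arguments": {"increments": [[-0.03,-0.15,0,0],[-0.06,-0.3,0,0],[-0.09,-0.45,0,-0.03],[-0.12,-0.6,0,-0.06],[-0.15,-0.75,0,-0.08],[-0.163,-0.82,0,-0.08],[-0.163,-0.832,0,-0.08],[-0.163,-0.832,0,-0.08]]}}

```text
time_s: 15.7
tcp_pos: [0.5412, -0.2756, 0.2629]
eef_rot: [[-1.0, 0.016, -0.001], [0.016, 1.0, 0.001], [0.001, 0.001, -1.0]]
contact_force: [-0.2, 0.0, -0.5]
width: 0.308
finger_force: 59.3
```

```bash
python3 - <<'E'
from h import *
np.set_printoptions(precision=4,suppress=True)
o=readout.get_obs();print(o["tcp_pos"],o["eef_rot"][:,0],o["time_s"],o["width"],o["finger_force"])
s=grab_frame("side")[:,:,::-1];t=grab_frame("top")[:,:,::-1]
cv2.imwrite("pics/s6.png",s);cv2.imwrite("pics/t6.png",t)
L=np.array([.642,-.28,.115]);A=np.zeros((600,800,3),np.uint8)
def crop(im,x0,y0,w,h,k):
    c=cv2.resize(im[y0:y0+h,x0:x0+w],None,fx=k,fy=k,interpolation=cv2.INTER_CUBIC)
    for i in range(0,w,10):cv2.line(c,(i*k,0),(i*k,10 if (x0+i)%50 else 25),(255,255,255),1)
    for i in range(0,h,10):cv2.line(c,(0,i*k),(10 if (y0+i)%50 else 25,i*k),(255,255,255),1)
    return c
A[:]=np.hstack([crop(s,270,80,80,120,5),crop(t,360,140,80,120,5)])
cv2.imwrite("pics/c6.png",A)
G=o["tcp_pos"]+[0,0,.0187]
for th in(25,35):
    a=np.radians(th);tip=G+.0973*np.array([np.sin(a),0,-np.cos(a)]);print(th,tip,proj("side",tip),proj("top",tip))
E
```

```text
[ 0.5412 -0.2756  0.2629] [-0.9999  0.0156  0.001 ] 15.7 0.30757247443778496 59.34918985389231
25 [ 0.5823 -0.2756  0.1934] [319.8856 136.0841] [403.7392 206.1803]
35 [ 0.597  -0.2756  0.2019] [314.8603 132.5237] [404.3132 198.7869]
```

View pics/c6.png

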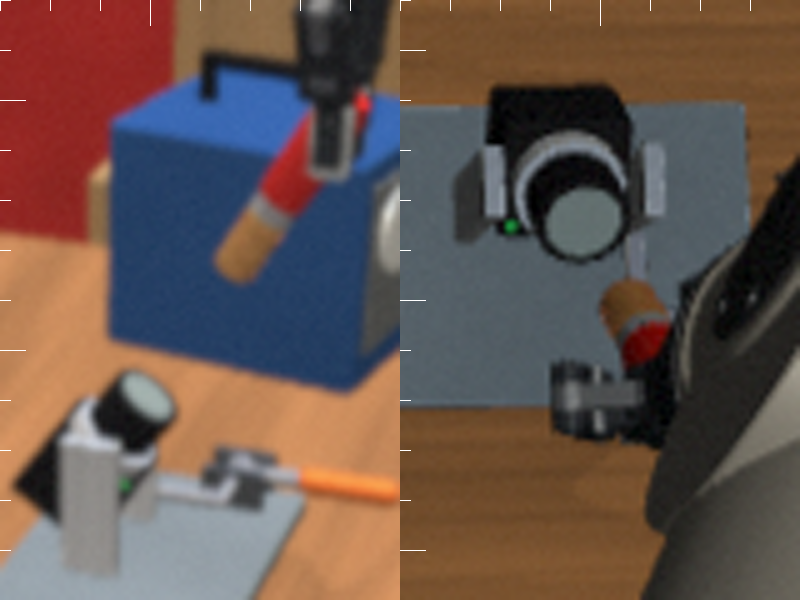

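The brush is tilted toward the lens. In the side image its tip is at about (317,133.6) and its collar at (323.6,121.4). In the top image the tip is at about (406.4,198.4) and the collar at (408,204.4). I'll triangulate these and compare with the lens axis.

```bash
python3 - <<'E'
from h import *
np.set_printoptions(precision=4,suppress=True)
tip,e1=tri(ray("top",(406.4,198.4)),ray("side",(317,133.6)));col,e2=tri(ray("top",(408,204.4)),ray("side",(323.6,121.4)))
d=col-tip;print(tip,e1,col,e2,np.linalg.norm(d))
G=readout.get_obs()["tcp_pos"]+[0,0,.0187];d=G-tip;print("G-tip",np.linalg.norm(d),d/np.linalg.norm(d))
yw=np.radians(-1);x=np.array([np.cos(yw),np.sin(yw),0]);z=np.array([0,0,1])
ax=-x*np.sin(np.radians(35))+z*np.cos(np.radians(35));lx=x*np.cos(np.radians(35))+z*np.sin(np.radians(35));ly=np.cross(ax,lx)
L=np.array([.642,-.281,.115])
for q in(tip,col,G):print("lens frame",[(q-L)@lx,(q-L)@ly,(q-L)@ax])
print("ang",np.degrees(np.arccos((col-tip)@ax/np.linalg.norm(col-tip))),np.degrees(np.arccos(d@ax/np.linalg.norm(d))))
E
```

```text
[ 0.5954 -0.2818  0.197 ] [0.0042] [ 0.5776 -0.275   0.2365] [0.005] 0.043788389632931954
G-tip 0.10074663553650637 [-0.5357  0.0642  0.842 ]
lens frame [np.float64(0.008905002825480278), np.float64(-0.0016048581421576763), np.float64(0.09390696467235105)]
lens frame [np.float64(0.016822465809400788), np.float64(0.004841361031198436), np.float64(0.13648845249173996)]
lens frame [np.float64(0.01326159375238622), np.float64(0.003920791027835358), np.float64(0.19440757108182205)]
ang 13.483315584871123 4.005013993586278
```

>>> {"name": "play_rows", "arguments": {"increments": [[0,0,0.02,0],[0,0.003,0.04,0],[0,0.003,0.055,0],[0,0.003,0.055,0],[0,0.003,0.055,0],[0,0.003,0.055,0]]}}

```text
time_s: 16.55
tcp_pos: [0.5413, -0.2761, 0.2471]
eef_rot: [[-1.0, 0.016, 0.0], [0.016, 1.0, -0.0], [-0.0, -0.0, -1.0]]
contact_force: [0.6, -0.8, -1.2]
width: 0.309
finger_force: 59.4
```

```bash
python3 - <<'E'
from h import *
np.set_printoptions(precision=3,suppress=True)
tip=np.array([.5954,-.2795,.197])
for th in(25,30,35,40):
  for ph in(-5,0,5):
    a,p=np.radians(th),np.radians(ph);d=np.array([-np.sin(a),np.sin(p),np.cos(a)])
    s=proj("side",tip+.09*d)-proj("side",tip);t=proj("top",tip+.05*d)-proj("top",tip);print(th,ph,s,s[1]/s[0],t,t[1]/t[0])
o=readout.get_obs();print(o["tcp_pos"],o["time_s"],o["contact_force"],o["finger_force"],abs(o["qd"]).max())
s=grab_frame("side")[:,:,::-1];t=grab_frame("top")[:,:,::-1]
def crop(im,x0,y0,w,h,k):
    c=cv2.resize(im[y0:y0+h,x0:x0+w],None,fx=k,fy=k,interpolation=cv2.INTER_CUBIC)
    for i in range(0,w,10):cv2.line(c,(i*k,0),(i*k,10 if (x0+i)%50 else 25),(255,255,255),1)
    for i in range(0,h,10):cv2.line(c,(0,i*k),(10 if (y0+i)%50 else 25,i*k),(255,255,255),1)
    return c
cv2.imwrite("pics/s7.png",s);cv2.imwrite("pics/t7.png",t)
cv2.imwrite("pics/c7.png",np.hstack([crop(s,285,85,66,75,6),crop(t,375,165,66,75,6)]))
E
```

```text
25 -5 [ 15.9   -28.433] -1.7882055614040089 [7.898 7.49 ] 0.9483564345054283
25 0 [ 15.219 -27.572] -1.8116309779838324 [5.743 7.543] 1.313337248395006
25 5 [ 14.53 -26.7 ] -1.837558105462743 [3.588 7.595] 2.116653174029125
30 -5 [ 18.378 -26.823] -1.459558524764237 [7.752 9.498] 1.2253614158431474
30 0 [ 17.711 -25.953] -1.4653727521847961 [5.6   9.551] 1.7055732722798722
30 5 [ 17.036 -25.072] -1.471716576524575 [3.448 9.603] 2.7850832885163914
35 -5 [ 20.713 -25.008] -1.2073364994611988 [ 7.56  11.425] 1.5110949248395111
35 0 [ 20.06  -24.127] -1.2027715605872569 [ 5.413 11.477] 2.120417762745096
35 5 [ 19.399 -23.237] -1.197841603636206 [ 3.265 11.529] 3.5314551166122636
40 -5 [ 22.887 -23.003] -1.0050664501415367 [ 7.327 13.252] 1.8088102199021046
40 0 [ 22.246 -22.112] -0.9939468174643293 [ 5.183 13.305] 2.5668672991044366
40 5 [ 21.598 -21.21 ] -0.9820291947629535 [ 3.04  13.357] 4.393860806059546
[ 0.541 -0.276  0.247] 16.55 [ 0.58  -0.85  -1.161] 59.35081467076088 0.06810436900517501
```

View pics/c7.png

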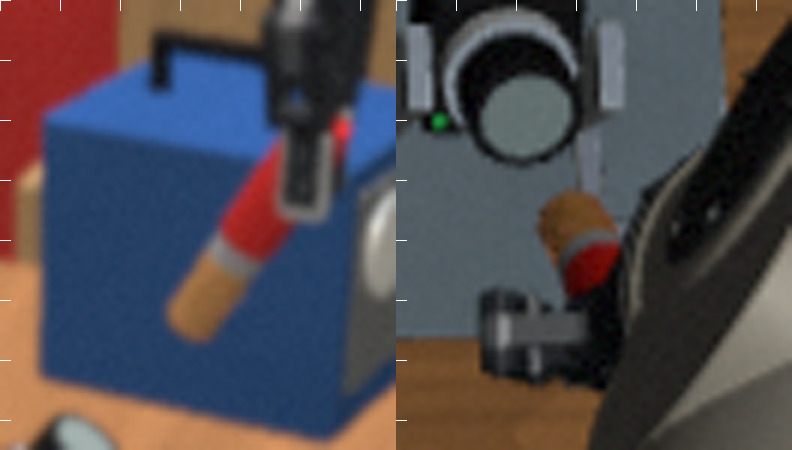

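Both views put the brush about 5–7° from the lens axis, with the tip about 80 mm out and within 5 mm of the axis. Those are inside the limits, so I'm handing in.

```bash
python3 - <<'E'
from plant import r
print(r.sign_off())
E
```

```text
the job is handed in; nothing more can be done
None
```

The job is handed in: I pressed the clamp lever level, drew the red brush and am holding it about 80 mm from the lens glass, 5–7° off its axis by my estimate; the hand-in gave no verdict.

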